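# Assemble the two-tier slide carrier and hold it up level

## Task

Fit the loose upper slide tray over the square post of the slide carrier, lengthwise along the carrier's lower tray, lower it gently until it sits fully home on the shoulder, and let go of it. Then pick up the whole carrier, keep it level, and finish while still holding it steady in the gripper about 12 cm clear of the bench: do not put it down or let go. Do not tip the trays on the way, and leave the jar, the dispenser bottle and the cell counter where they are.

Things in the scene. Friction and masses are not known exactly. Their poses are not given: they have to be found in the camera images.
- carrier: Slide carrier, loose on the bench, 0.25 to 0.49 kg. Origin: centre of its underside, z up, x lengthwise. Grey lower tray 150 (x) x 100 (y) mm on 6 mm feet, rim top z = 17 mm, flat glass slides at both x ends. In its middle a block 34 x 34 mm with flat top (the shoulder) at z = 40 mm; on it a steel post 14 x 14 mm, sides parallel to x and y, straight to z = 100 mm, tapered nose to z = 108 mm.
- tray: Loose upper tray, flat on the bench, right way up, 0.13 to 0.25 kg. Origin: centre of its underside, z up, x lengthwise. Grey plate 150 (x) x 100 (y) x 4 mm, rim top z = 9 mm, flat glass slides at both x ends. In its middle a hub 34 x 34 mm, sides parallel to x and y, top z = 28 mm. A square bore 15.6 mm wide runs through its centre, sides parallel to x and y. Symmetrical end for end.
- hub_top (a point): Centre of the hub's top face, mouth of the bore, 28 mm above the tray's origin; axes as the tray's. The hub is gripped across two facing sides. Fully home, the tray's origin lies on the carrier's axis, 40 mm above the carrier's origin, and the hub's top 68 mm above it.
- post_tip (a point): End of the post's nose (6 x 6 mm there), 108 mm above the carrier's origin; axes as the carrier's. With the upper tray home, the post stands out 40 mm above the hub, straight for the first 32 mm: this end is the grip for lifting everything.
- jar: Bystander: small specimen jar with a screw cap, 56 mm in diameter, 65 mm tall, beyond the work. Origin: centre of its underside.
- dispenser: Bystander: green pump dispenser bottle, 64 mm in diameter, 155 mm tall, on the robot's right. Origin: centre of its underside.
- counter: Bystander: desktop cell counter with keys, 150 x 220 mm, about 80 mm high, 1.1 kg, on the robot's left. Origin: centre of its underside.
There are look-alikes about, which are no part of the job. Of the things like the tray, leave any that is blue; of the rest the larger one is meant.

How it is judged:
On the way:
1. the upper tray sits fully home on the shoulder, lengthwise, released, with the carrier standing on the bench (z of tray in the frame of carrier between 0.037 and 0.043 m and x of tray in the frame of carrier between -0.004 and 0.004 m and y of tray in the frame of carrier between -0.004 and 0.004 m and angle between the x axis of tray and the x axis of carrier, either way round below 0.2 rad and angle between the z axis of tray and the z axis of carrier, either way round below 0.06 rad and contact force between the fingers and tray below 0.1 N and height (world z) of carrier below 0.006 m and angle between carrier's own z axis and vertical below 0.05 rad and linear speed of tray below 0.05 m/s), for 0.2 s.
At the end, for the whole second after the job is handed in: Fingers hold the carrier (over 2 N), underside 90 to 250 mm up, level within 0.12 rad, still (30 mm/s, 0.15 rad/s); upper tray home on the shoulder (3 mm in height, 4 mm sideways, lengthwise within 0.2 rad, flat within 0.06 rad); neither touches a bystander (height (world z) of carrier between 0.09 and 0.25 m and angle between carrier's own z axis and vertical below 0.12 rad and linear speed of carrier below 0.03 m/s and angular speed of carrier below 0.15 rad/s and contact force between the fingers and carrier above 2 N and z of tray in the frame of carrier between 0.037 and 0.043 m and x of tray in the frame of carrier between -0.004 and 0.004 m and y of tray in the frame of carrier between -0.004 and 0.004 m and angle between the x axis of tray and the x axis of carrier, either way round below 0.2 rad and angle between the z axis of tray and the z axis of carrier, either way round below 0.06 rad and contact force between each of carrier, tray and jar below 0.05 N and contact force between each of carrier, tray and dispenser below 0.05 N and contact force between each of carrier, tray and counter below 0.05 N); the arm keeps its last pose, push and grip.
It fails at once if the carrier or the upper tray tips by more than 0.35 rad (angle between any of carrier, tray's own z axis and vertical above 0.35 rad).
It fails at once if the upper tray is dropped: falls free of the fingers faster than 0.5 m/s while the carrier stands on the bench (linear speed of tray above 0.5 m/s and contact force between the fingers and tray below 0.1 N and height (world z) of carrier below 0.01 m).
It fails at once if a bystander is pushed more than 30 mm or knocked over (distance of any of jar, dispenser, counter from where it was at the start of the episode above 0.03 m or angle between any of jar, dispenser, counter's own z axis and vertical above 0.35 rad).
It also fails if it takes over 61 s, if anything falls off the work surface, if the arm or the gripper's body presses on something with over 40 N, if the wrist force passes 120 N, or if a joint passes its speed limit or range.

## Robot

A 6-joint arm with a two-finger parallel gripper is mounted at the origin on the work surface. World frame = base frame: x ahead of the robot, y to its left, z up, the work surface at z = 0. Lengths are in m, angles in rad, forces in N, time in s.
With the tool pointing down it reaches from about 0.25 to 0.775 m from the base axis. Payload 4 kg.
Tool frame: the origin (TCP) lies between the finger pads; the fingertips stand 14 mm ahead of it and the grasp point (between the pads) lies 5 mm behind it (nose_length is the distance from the TCP to the fingertips, in m); z points along the fingers, y is the line along which they close (so a half turn about z gives the same grasp; the last joint's range is limited). The gripper opens to 94 mm and grips with 3 to 60 N. Pads are 16 mm wide; open, the fingers measure 119 mm over their backs; the gripper's body (75 mm by 177 mm) begins 78 mm behind the grasp point.
Start: joints at [-1.442, 0.087, 1.371, -0, 1.684, -0.103], TCP at [0.126, -0.535, 0.22] pointing down, gripper open.
Joint ranges: [-3.1, 3.1], [-0.76, 2.03], [0.27, 2.55], [-1.08, 4.22], [0.17, 2.65], [-2.57, 2.57]. Speed limits (rad/s): [2.79, 2.79, 3.14, 3.14, 3.14, 3.14].

## Interface

Orientations are given as [roll, pitch, yaw] about the fixed x, y, z axes, in that order (R = Rz(yaw) Ry(pitch) Rx(roll)).
In Python, from bench import * gives the robot as it stands.
- The arm moves only by the tool move_arm, never from a script. Its argument "steps" is one flat list of numbers, 7 for each row, row after row: the turn, a rotation vector about the world's x, y, z in rad, then the shift along the world's x, y, z in m, then the opening, from 0 (shut) to 1 (fully open). A call has 1 to 12 rows; each row is the pose to reach, as a shift and turn from the pose commanded when the call began; what a row does not reach only later rows make up. A row lasts 1/10 s, in which the tool goes at most 50 mm and 8.59 degrees, less where a joint would pass 70% of its speed; a pose out of reach is approached as far as the arm can. A call with a gripper value outside its range is refused whole. The fingers move at their own pace and stop on an object; the grip force is fixed at half the most. Time passes only in rows, so rows that repeat a pose let the fingers close. It gives the time, the measured TCP pose, the force, the opening and the grip force at its end, in the units of the state.
- get_obs(): the state, without advancing time (a new reading comes with each control period).
- snapshot(name): name is "side" or "top" or "wrist"; returns (picture, depth): 420x560x3 uint8, red, green, blue; 420x560 float32, m along the optical axis (not along the pixel's ray), 0 where there is no reading.
- camera_model(name): a dict with "fx", "fy", "cx", "cy" (pixels), "k1" (the pictures are not rectified: a ray, as slopes to the right and down, at radius r is drawn at 1 + k1 r^2 times it, then the intrinsics apply), "rvec" (rotation vector, rad) and "tvec" (3), from world to camera coordinates, as OpenCV has them. Camera axes: x right, y down, z forward; pixel columns grow to the right and rows downward; lengths in m; the calibration is good to about 2 mm. A picture is of the moment at which its call begins: read the wrist's pose just before it. camera_model takes no time and is no camera call; for the wrist camera it gives the pose at the moment of the call.
- close_job(): hands the job in; it is judged then, once.
Trained networks look in the newest picture that a camera, given by its name, has taken for a name from the list of things; names that differ only in an ending like _2 or _b are one class to them, and where a whole thing is asked for, a point or a joint stands for the part that bears it (a point fixed in the world has none). Each returns a list of dicts, best first, with "score" (0 to 1); they miss things now and then, are a little off and sometimes report something else, mostly with a low value. They report only what shows in the picture. A call takes as long as a camera call. They do not tell look-alikes from the thing itself.
- silhouettes(camera, target): "pixels" (420x560 bool, what is visible of it) and "uv" ([column, row] in pixels, amid what is visible of it).
- spot_point(camera, target): "uv" ([column, row] in pixels: a listed point, or the origin of a listed thing).
The state is a dict: "time": time; "joint_positions": joint angles; "qvel": joint speeds; "joint_torque": joint torques, N m; "tool_pos": TCP position; "ee_rot": TCP orientation; "wrist_force": force on the tool from outside, world axes, zero at the start; "wrist_torque": the same for the moment, N m; "width": finger opening in m; "finger_force": force on a finger pad.
Only numpy, scipy, OpenCV 4.12 (cv2) and the standard library are available. Lean on these libraries where they do the work, as an engineer would, in place of code of your own. Each camera call takes 0.05 s, during which the arm holds its last target. There are 200 camera calls.

## Working session

There is one attempt and no reset: what is moved stays moved. The work goes in short steps, Python scripts to look and compute and a tool call to move; the robot and the scene stay as the last step left them, time stands still between calls to the robot, and variables do not carry over. Pictures are saved under pics/ and viewed, at most 10 in all, crops included, and the job is handed in when it is done.

Besides the shell and the picture viewer there is one more tool, called as name(argument=value, ...), one argument or row to a line, values as JSON. move_arm: Moves the arm, as the interface text tells. Its arguments: {"type":"object","properties":{"steps":{"type":"array"}},"required":["steps"]}

```bash
mkdir -p pics; cat > h.py <<'E'
from bench import *
import numpy as np, cv2
def ray(m,uv):
    uv=np.atleast_2d(np.array(uv,float))
    d=np.c_[(uv[:,0]-m['cx'])/m['fx'],(uv[:,1]-m['cy'])/m['fy']]
    s=d.copy()
    for _ in range(20): s=d/(1+m['k1']*(s**2).sum(1,keepdims=True))
    return s
def world(m,uv,z):
    s=ray(m,uv); return back(m,s,z)
def back(m,s,depth):
    R=cv2.Rodrigues(np.array(m['rvec'],float))[0]; t=np.array(m['tvec'],float).ravel()
    p=np.c_[s,np.ones(len(s))]*np.reshape(depth,(-1,1))
    return (p-t)@R
def atz(m,uv,z):
    s=ray(m,uv); R=cv2.Rodrigues(np.array(m['rvec'],float))[0]; t=np.array(m['tvec'],float).ravel()
    c=-t@R; d=np.c_[s,np.ones(len(s))]@R
    return c+d*((z-c[2])/d[:,2])[:,None]
def cloud(m,dep,mask):
    v,u=np.nonzero(mask&(dep>0)); return world(m,np.c_[u,v],dep[v,u])
E
python3 - <<'E'
from h import *
for n in ["top","side"]:
    p,d=snapshot(n); m=camera_model(n); cv2.imwrite(f'pics/{n}0.png',p[:,:,::-1]); np.save(n+'d.npy',d)
    R=cv2.Rodrigues(np.array(m['rvec'],float))[0]; print(n,'cam',(-np.array(m['tvec']).ravel()@R).round(3),m['fx'],m['k1'])
    for t in ["tray","carrier","jar","dispenser","counter"]:
        for s in silhouettes(n,t):
            c=cloud(m,d,s['pixels']); 
            if len(c): print(t,round(s['score'],2),np.round(s['uv']),s['pixels'].sum(),np.percentile(c,[2,50,98],axis=0).round(3).tolist())
    for t in ["hub_top","post_tip"]:
        for s in spot_point(n,t): print(t,round(s['score'],2),np.round(s['uv'],1),atz(m,s['uv'],.028 if t=='hub_top' else .108).round(3))
print(get_obs())
E
```

```text
top cam [0.463 0.027 1.048] 381.84823098286375 0.03288090120869291
tray 0.83 [360. 227.] 2044 [[0.492, -0.228, 0.001], [0.563, -0.178, 0.006], [0.637, -0.128, 0.03]]
tray 0.58 [363. 295.] 1109 [[0.343, -0.236, -0.001], [0.389, -0.183, 0.004], [0.436, -0.13, 0.021]]
tray 0.56 [297. 220.] 984 [[0.54, -0.061, -0.0], [0.585, -0.006, 0.004], [0.63, 0.043, 0.021]]
carrier 0.61 [277. 153.] 394 [[0.742, 0.023, 0.014], [0.761, 0.048, 0.064], [0.789, 0.072, 0.069]]
carrier 0.59 [217. 244.] 2032 [[0.441, 0.163, 0.009], [0.511, 0.214, 0.014], [0.584, 0.269, 0.084]]
carrier 0.41 [360. 228.] 2032 [[0.492, -0.229, 0.001], [0.563, -0.178, 0.006], [0.637, -0.128, 0.03]]
jar 0.59 [279. 150.] 359 [[0.743, 0.026, 0.025], [0.761, 0.048, 0.065], [0.789, 0.072, 0.069]]
dispenser 0.74 [468. 202.] 921 [[0.605, -0.466, 0.001], [0.629, -0.433, 0.09], [0.662, -0.419, 0.157]]
counter 0.89 [116. 223.] 5253 [[0.483, 0.369, 0.012], [0.556, 0.471, 0.052], [0.626, 0.585, 0.073]]
counter 0.64 [357. 226.] 2044 [[0.492, -0.229, 0.001], [0.563, -0.179, 0.006], [0.637, -0.128, 0.03]]
hub_top 0.98 [300.8 219.7] [[ 0.586 -0
[... 1209 characters left out ...]
joint_positions': array([-1.44209263e+00,  8.71993813e-02,  1.37067913e+00, -1.44686165e-05,
        1.68360469e+00, -1.03119747e-01]), 'qvel': array([-6.95863865e-05, -6.00318725e-04,  1.38791593e-04,  7.27845432e-04,
       -1.23429244e-03,  7.29992389e-04]), 'joint_torque': array([-2.83772115e-04, -3.39991486e+01, -3.02577710e+01,  7.16518541e-02,
        2.35002127e-02,  8.20110870e-06]), 'tool_pos': array([ 0.12634707, -0.53531455,  0.21951682]), 'ee_rot': array([3.14148526e+00, 2.55672891e-05, 2.31821811e-01]), 'wrist_force': array([-0.84661808,  0.92887746,  0.31537519]), 'wrist_torque': array([-0.01960413,  0.00176103,  0.05870864]), 'finger_force': 0.0, 'width': 0.09411899943782462}
```

```bash
python3 - <<'E'
from h import *
a=cv2.imread('pics/top0.png'); cv2.imwrite('pics/crop0.png',cv2.resize(a[130:340,170:420],None,fx=2.8,fy=2.8,interpolation=cv2.INTER_CUBIC))
for n in ["top","side"]:
    p,d=snapshot(n); m=camera_model(n)
    for t,want,z in [("tray",(.565,-.18),.006),("carrier",(.51,.215),.015)]:
        for s in silhouettes(n,t):
            c=cloud(m,d,s['pixels'])
            if len(c)==0 or np.hypot(*(np.median(c,0)[:2]-want))>.04: continue
            c=c[(c[:,2]<z+.012)]
            r=cv2.minAreaRect((c[:,:2]*1000).astype(np.float32)); print(n,t,'cloud',np.round(r[0],1),np.round(r[1],1),round(r[2],1))
            v,u=np.nonzero(s['pixels']); w=atz(m,np.c_[u,v],z+.002); w=w[np.hypot(*(w[:,:2]-want).T)<.12]
            r=cv2.minAreaRect((w[:,:2]*1000).astype(np.float32)); print(n,t,'plane',np.round(r[0],1),np.round(r[1],1),round(r[2],1))
            # hub top / post points
            cc=cloud(m,d,s['pixels']); h=cc[cc[:,2]>(.022 if t=='tray' else .05)]
            if len(h): print(' high',len(h),h.mean(0).round(4),h.min(0).round(3),h.max(0).round(3))
E
```

```text
top tray cloud [ 565.  -179.8] [103. 150.] 83.9
top tray plane [ 565.1 -178.2] [100.9 150.3] 83.8
 high 139 [ 0.5646 -0.1778  0.0285] [ 0.547 -0.195  0.022] [ 0.582 -0.16   0.033]
top carrier cloud [514.8 218.6] [154.4 108.2] 12.6
top carrier plane [514.2 215.4] [152.2 106.3] 12.7
 high 59 [0.5124 0.2131 0.0919] [0.505 0.208 0.052] [0.521 0.222 0.11 ]
side tray cloud [ 563.5 -181.2] [103.6 151.1] 83.2
side tray plane [ 563.  -183.2] [102.9 151. ] 83.6
 high 161 [ 0.5631 -0.1811  0.0262] [ 0.546 -0.199  0.022] [ 0.581 -0.161  0.031]
side carrier cloud [509.2 222.5] [150.5 128.3] 12.4
side carrier plane [506.9 227. ] [151.9 153.4] 11.7
 high 82 [0.5117 0.2066 0.0795] [0.504 0.203 0.051] [0.52  0.214 0.107]
```

View pics/crop0.png

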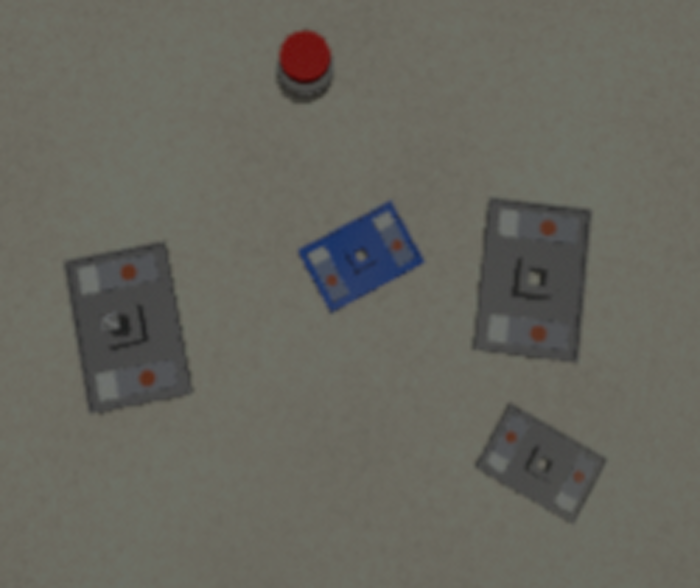

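Three tray-like things show: blue at (298,220), small grey at (363,295) and large grey at (360,227). The large grey one is the tray, since it isn't blue and measures 150x100. The crop confirms this. The carrier is at (217,244). I'll go above the tray.

move_arm(
  steps=[0,0,-0.03,0.036,0.03,-0.002,0.6,0,0,-0.06,0.073,0.059,-0.004,0.6,0,0,-0.09,0.11,0.089,-0.006,0.6,0,0,-0.12,0.146,0.118,-0.008,0.6,0,0,-0.15,0.183,0.148,-0.01,0.6,0,0,-0.18,0.22,0.178,-0.012,0.6,0,0,-0.21,0.256,0.207,-0.014,0.6,0,0,-0.24,0.293,0.237,-0.016,0.6,0,0,-0.27,0.33,0.266,-0.018,0.6,0,0,-0.3,0.366,0.296,-0.02,0.6,0,0,-0.342,0.41,0.33,-0.02,0.6,0,0,-0.342,0.438,0.355,-0.02,0.6],
)

```text
time: 2.3
tool_pos: [0.566, -0.1785, 0.1993]
ee_rot: [3.142, -0.0, -0.11]
wrist_force: [-0.4, -1.3, 0.5]
width: 0.0565
finger_force: 0.0
```

```bash
python3 - <<'E'
from h import *
o=get_obs(); print(o['time'],o['tool_pos'],o['ee_rot'],o['width'],o['qvel'].round(3))
m=camera_model('wrist'); p,d=snapshot('wrist'); cv2.imwrite('pics/w1.png',p[:,:,::-1])
R=cv2.Rodrigues(np.array(m['rvec'],float))[0]; print('cam',(-np.array(m['tvec']).ravel()@R).round(3),'axis',R[2].round(3))
for s in silhouettes('wrist','tray'):
    c=cloud(m,d,s['pixels']); 
    if len(c)<50: continue
    r=cv2.minAreaRect((c[c[:,2]<.015][:,:2]*1000).astype(np.float32)); h=c[c[:,2]>.024]
    print(round(s['score'],2),s['uv'],r)
    if len(h): print(len(h),h.mean(0),np.percentile(h,[1,99],axis=0).round(4),cv2.minAreaRect((h[:,:2]*1000).astype(np.float32)))
for s in spot_point('wrist','hub_top'): print(s['score'],s['uv'],atz(m,s['uv'],.028))
E
```

```text
2.3 [ 0.56602207 -0.17851954  0.19933804] [ 3.14157495e+00 -2.44347233e-04 -1.10115493e-01] 0.05654561827334011 [ 0.667  0.469 -0.542 -0.012  0.071  0.645]
cam [ 0.644 -0.188  0.365] axis [-0.268  0.029 -0.963]
0.93 [122.5, 184.9] ((582.3504638671875, -11.367019653320312), (71.7669906616211, 111.59137725830078), 29.59149932861328)
0.68 [288.5, 318.0] ((390.9917297363281, -186.23089599609375), (105.3637924194336, 65.93873596191406), 61.09904861450195)
25 [ 0.57298276 -0.19813588  0.26521491] [[ 0.5544 -0.2064  0.2334]
 [ 0.593  -0.1882  0.2959]] ((574.1226806640625, -198.05709838867188), (42.81818771362305, 2.0726499557495117), 25.216766357421875)
0.58 [277.7, 185.2] ((560.871337890625, -180.01161193847656), (104.97836303710938, 154.69554138183594), 83.7542724609375)
907 [ 0.56411848 -0.18007686  0.02777688] [[ 0.5465 -0.1974  0.0253]
 [ 0.5812 -0.1626  0.0293]] ((563.7972412109375, -180.0217742919922), (33.71156692504883, 33.951351165771484), 83.98553466796875)
0.84 [114.7, 189.8] [[ 0.58686476 -0.01675458  0.028     ]]
0.67 [298.7, 335.9] [[ 0.39485944 -0.18726242  0.028     ]]
0.57 [276.4, 195.7] [[ 0.56242245 -0.17982102  0.028     ]]
```

View pics/w1.png

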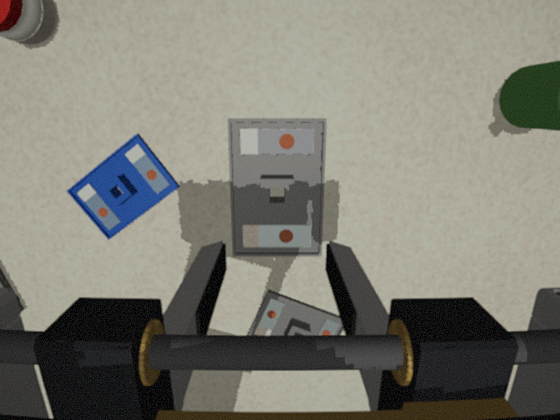

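The wrist picture shows the grey tray between the fingers, with its hub at (277,190). All the measurements agree at (0.564, -0.180). I'll descend and grip.

move_arm(
  steps=[0,0,0.003,0,0,-0.035,0.6,0,0,0.003,0,0,-0.07,0.6,0,0,0.003,0,0,-0.105,0.6,0,0,0.003,0,0,-0.135,0.6,0,0,0.003,0,0,-0.155,0.6,0,0,0.003,0,0,-0.168,0.6,0,0,0.003,0,0,-0.177,0.6,0,0,0.003,0,0,-0.178,0.6,0,0,0.003,0,0,-0.178,0.3,0,0,0.003,0,0,-0.178,0.2,0,0,0.003,0,0,-0.178,0.2,0,0,0.003,0,0,-0.178,0.2],
)

```text
time: 3.65
tool_pos: [0.5652, -0.1804, 0.0228]
ee_rot: [3.141, -0.002, -0.107]
wrist_force: [0.1, 1.1, 2.4]
width: 0.0337
finger_force: 30.0
```

move_arm(
  steps=[0,0,0,0,0,0,0.1,0,0,0,0,0,0,0,0,0,0,0,0,0,0],
)

```text
time: 3.95
tool_pos: [0.5652, -0.1803, 0.0227]
ee_rot: [3.141, -0.002, -0.107]
wrist_force: [-0.5, 0.1, 5.2]
width: 0.0332
finger_force: 30.0
```

move_arm(
  steps=[0,0,0,0,0,0.01,0,0,0,0,0,0,0.025,0,0,0,0,0,0,0.045,0,0,0,0,0,0,0.07,0,0,0,0,0,0,0.095,0,0,0,0,0,0,0.12,0,0,0,0,0,0,0.14,0,0,0,0,0,0,0.15,0,0,0,0,0,0,0.15,0],
)

```text
time: 4.85
tool_pos: [0.5651, -0.1808, 0.1738]
ee_rot: [3.14, -0.004, -0.107]
wrist_force: [0.2, 0.5, -2.0]
width: 0.0336
finger_force: 30.0
```

```bash
cat > post.py <<'E'
from h import *
# lit post top / post points and tip estimates from each camera
def post(names=("top","side"),want=(.512,.214)):
    for n in names:
        m=camera_model(n); p,d=snapshot(n)
        v,u=np.mgrid[:420,:560]; c=world(m,np.c_[u.ravel(),v.ravel()],d.ravel())
        ok=(d.ravel()>0)&(np.hypot(*(c[:,:2]-want).T)<.03)&(c[:,2]>.05)&(c[:,2]<.113)
        h=c[ok]; print(n,'post pts',len(h),h.mean(0).round(4) if len(h) else '',h.min(0).round(3),h.max(0).round(3))
        t=h[h[:,2]>.1]; print('  tip pts',len(t),t.mean(0).round(4) if len(t) else '')
        for s in spot_point(n,'post_tip'): print('  spot',round(s['score'],2),np.round(s['uv'],1),atz(m,s['uv'],.108).round(4))
        # carrier tray rim plane fit
        ok=(d.ravel()>0)&(np.hypot(*(c[:,:2]-want).T)<.105)&(c[:,2]>.007)&(c[:,2]<.03)
        print('  rim',cv2.minAreaRect((c[ok][:,:2]*1000).astype(np.float32)))
        cv2.imwrite(f'pics/{n}_{get_obs()["time"]:.2f}.png',p[:,:,::-1])
E
python3 - <<'E'
from post import *
o=get_obs(); print(o['time'],o['tool_pos'],o['ee_rot'],o['width'],o['wrist_force'])
post()
m=camera_model('wrist'); p,d=snapshot('wrist'); cv2.imwrite('pics/w2.png',p[:,:,::-1])
v,u=np.mgrid[:420,:560]; c=world(m,np.c_[u.ravel(),v.ravel()],d.ravel())
for s in silhouettes('wrist','tray'):
    c=cloud(m,d,s['pixels']); c=c[abs(c[:,2]-.156)<.02]
    if len(c)<50: continue
    q=c[c[:,2]<.168]; A=np.c_[q[:,:2],np.ones(len(q))]; print(s['uv'],len(c),'plane',np.linalg.lstsq(A,q[:,2],rcond=None)[0],cv2.minAreaRect((q[:,:2]*1000).astype(np.float32)),c[:,2].min())
    h=c[c[:,2]>.172]; print(len(h),np.median(h,0),cv2.minAreaRect((h[:,:2]*1000).astype(np.float32)))
E
```

```text
4.85 [ 0.56514744 -0.18077119  0.1737806 ] [ 3.14016595 -0.00366713 -0.10725566] 0.03358806066406807 [ 0.17391107  0.47335908 -2.049607  ]
top post pts 59 [0.5122 0.2133 0.0907] [0.505 0.208 0.05 ] [0.521 0.222 0.112]
  tip pts 29 [0.5126 0.2153 0.1054]
  spot 0.8 [206.5 244.8] [[0.5111 0.2193 0.108 ]]
  rim ((501.2695007324219, 213.5749053955078), (174.60557556152344, 100.69007110595703), 12.200966835021973)Traceback (most recent call last):
  File "<stdin>", line 3, in <module>
  File "post.py", line 8, in post
    h=c[ok]; print(n,'post pts',len(h),h.mean(0).round(4) if len(h) else '',h.min(0).round(3),h.max(0).round(3))
                                                                            ~~~~~^^^
    return umr_minimum(a, axis, None, out, keepdims, initial, where)
ValueError: zero-size array to reduction operation minimum which has no identity
```

move_arm(
  steps=[0,0,0.01,-0.005,0.012,0,0,0,0,0.03,-0.015,0.036,0,0,0,0,0.06,-0.03,0.072,0,0,0,0,0.095,-0.048,0.115,0,0,0,0,0.13,-0.067,0.16,0,0,0,0,0.165,-0.085,0.205,0,0,0,0,0.2,-0.104,0.25,0,0,0,0,0.235,-0.122,0.293,0,0,0,0,0.27,-0.139,0.333,0,0,0,0,0.3,-0.154,0.369,0,0,0,0,0.316,-0.163,0.39,0,0,0,0,0.322,-0.165,0.397,0,0],
)

```text
time: 6.2
tool_pos: [0.3969, 0.2187, 0.1706]
ee_rot: [-3.141, 0.002, 0.22]
wrist_force: [0.7, -0.7, -1.7]
width: 0.0335
finger_force: 30.0
```

move_arm(
  steps=[0,0,0,0,0,0,0,0,0,0,0,0,0,0],
)

```text
time: 6.4
tool_pos: [0.3993, 0.216, 0.171]
ee_rot: [3.141, 0.001, 0.214]
wrist_force: [-0.4, -1.0, -0.5]
width: 0.0333
finger_force: 30.0
```

```bash
sed -i "s/    h=c\[ok\]; print/    h=c[ok]\n        if len(h)==0: print(n,'none'); continue\n        print/; s/^        h=c\[ok\]\$/        h=c[ok]/" post.py; sed -n 8,12p post.py
cat > meas.py <<'E'
from post import *
o=get_obs(); print(o['time'],o['tool_pos'],o['ee_rot'],o['width'],o['wrist_force'])
m=camera_model('wrist'); p,d=snapshot('wrist'); cv2.imwrite('pics/w2.png',p[:,:,::-1]); np.save('w2.npy',d)
print(cv2.Rodrigues(np.array(m['rvec'],float))[0][2])
v,u=np.mgrid[:420,:560]; c=world(m,np.c_[u.ravel(),v.ravel()],d.ravel()); ok=d.ravel()>0
z0=o['tool_pos'][2]-.0227; xy=o['tool_pos'][:2]
for s in silhouettes('wrist','tray'):
    c2=cloud(m,d,s['pixels']); c2=c2[abs(c2[:,2]-z0-.015)<.025]
    if len(c2)<50: continue
    q=c2[c2[:,2]<z0+.016]; A=np.c_[q[:,:2],np.ones(len(q))]; print('tray',s['uv'],len(c2),'plane',np.linalg.lstsq(A,q[:,2]-z0,rcond=None)[0],cv2.minAreaRect((q[:,:2]*1000).astype(np.float32)))
    h=c2[c2[:,2]>z0+.022]
    if len(h): print('hub',len(h),np.median(h,0),cv2.minAreaRect((h[:,:2]*1000).astype(np.float32)))
for t,z in (('hub_top',z0+.028),('post_tip',.108)):
    for s in spot_point('wrist',t): print(t,round(s['score'],2),np.round(s['uv'],1),atz(m,s['uv'],z).round(4))
w=(.5125,.2155)
k=ok&(np.hypot(*(c[:,:2]-w).T)<.03)&(c[:,2]>.06)&(c[:,2]<.115); h=c[k]; print('post',len(h))
if len(h):
    print(h.mean(0),h.min(0),h.max(0)); t=h[h[:,2]>.104]; print('tip',len(t),t.mean(0),t.min(0),t.max(0))
E
python3 - <<'E'
import meas
from post import *
post()
E
```

```text
h=c[ok]
        if len(h)==0: print(n,'none'); continue
        print(n,'post pts',len(h),h.mean(0).round(4) if len(h) else '',h.min(0).round(3),h.max(0).round(3))
        t=h[h[:,2]>.1]; print('  tip pts',len(t),t.mean(0).round(4) if len(t) else '')
        for s in spot_point(n,'post_tip'): print('  spot',round(s['score'],2),np.round(s['uv'],1),atz(m,s['uv'],.108).round(4))
6.4 [0.39928395 0.21598021 0.17103456] [3.14062705e+00 8.31696955e-04 2.14311251e-01] 0.03329581927162396 [-0.38098489 -0.99656063 -0.5015454 ]
[-0.26453136 -0.05952303 -0.9625384 ]
tray [276.8, 205.7] 31129 plane [ 0.00331526 -0.00053523  0.00375112] ((407.478515625, 217.29542541503906), (128.7764892578125, 100.82933807373047), 12.241523742675781)
hub 3589 [0.39918264 0.21521648 0.17614188] ((395.9546813964844, 220.98069763183594), (35.18368911743164, 46.12855529785156), 12.529250144958496)
hub_top 0.98 [275.1 276.2] [[0.396  0.215  0.1763]]
post_tip 0.92 [317.9  58.1] [[0.5133 0.2132 0.108 ]]
post 674
[0.50936463 0.21340966 0.09753747] [0.50268356 0.20381862 0.0618408 ] [0.51899106 0.22050606 0.10998007]
tip 243 [0.5107492  0.21266431 0.10661522] [0.50508672 0.20744275 0.10409659] [0.51667662 0.21800898 0.10998007]
top post pts 60 [0.5124 0.2131 0.091 ] [0.505 0.207 0.05 ] [0.521 0.222 0.111]
  tip pts 31 [0.513  0.2151 0.1053]
  spot 0.61 [209.1 245.4] [[0.5097 0.2129 0.108 ]]
  rim ((513.2664794921875, 215.87240600585938), (149.64166259765625, 100.28087615966797), 12.12606143951416)
side post pts 92 [0.5117 0.2068 0.0809] [0.503 0.201 0.05 ] [0.52  0.218 0.108]
  tip pts 18 [0.5114 0.2089 0.1035]
  spot 0.88 [247. 153.] [[0.5062 0.2138 0.108 ]]
  rim ((511.67803955078125, 211.28030395507812), (150.74636840820312, 106.87593841552734), 12.215100288391113)
```

View pics/w2.png

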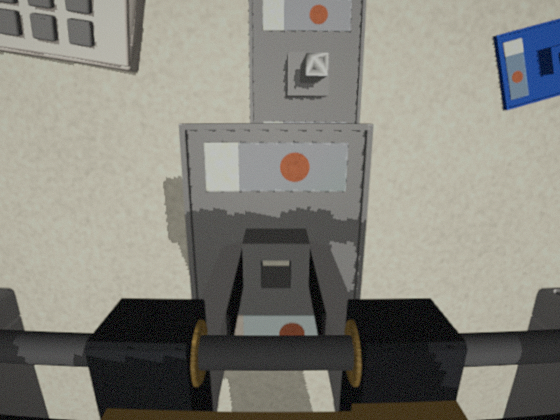

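The wrist picture shows the gripped tray level, with its bore mouth near (276,272) and the post tip near (317,65). I'll enlarge both to fix their relative offset.

```bash
python3 - <<'E'
import cv2,numpy as np
a=cv2.imread('pics/w2.png')
A=cv2.resize(a[40:110,280:336],None,fx=7,fy=7,interpolation=cv2.INTER_CUBIC); B=cv2.resize(a[240:300,248:304],None,fx=7,fy=7,interpolation=cv2.INTER_CUBIC)
B=cv2.copyMakeBorder(B,0,A.shape[0]-B.shape[0],0,0,cv2.BORDER_CONSTANT)
o=np.hstack([A,B]); o=cv2.convertScaleAbs(o,alpha=1.3,beta=20)
for i in range(0,o.shape[0],70): cv2.line(o,(0,i),(8,i),(0,255,255),1); cv2.line(o,(392,i),(400,i),(0,255,255),1)
for i in range(0,o.shape[1],70): cv2.line(o,(i,0),(i,8),(0,255,255),1)
cv2.imwrite('pics/z2.png',o)
E
```

```text
(no output)
```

View pics/z2.png

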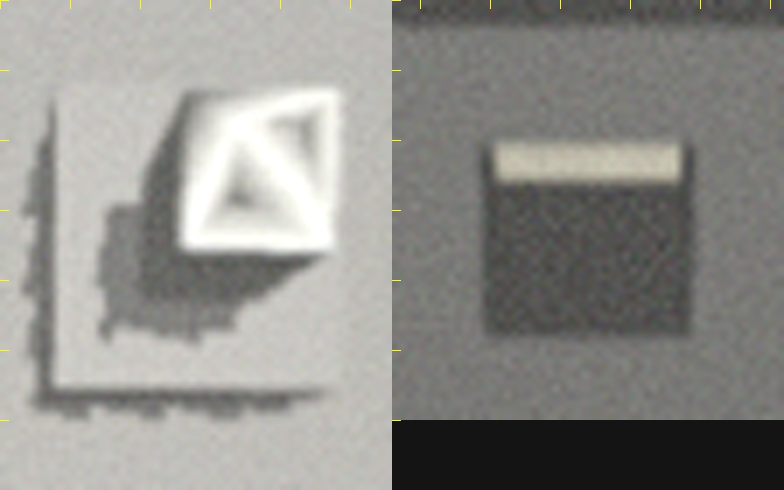

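The left half shows the post's shoulder square at about (316.7,63.9), and the right half shows the bore mouth at about (275.6,273.4).

```bash
python3 - <<'E'
from h import *
m=camera_model('wrist'); o=get_obs()
f=lambda c,x0,y0:np.array([[x0+(x+.5)/7-.5,y0+(y+.5)/7-.5] for x,y in c])
P=atz(m,f([(186,91),(339,90),(333,249),(182,249)],280,40),.100)
B=atz(m,f([(92,141),(300,141),(299,333),(93,333)],248,240),.1762)
for q in (P,B):
    print(q.mean(0).round(4),np.linalg.norm(q-np.roll(q,-1,0),axis=1).round(4),[(np.degrees(np.arctan2(*(q[j]-q[i])[[1,0]]))) for i,j in((3,0),(2,1))])
print('delta',(P.mean(0)-B.mean(0)).round(4),o['tool_pos'],o['ee_rot'],o['time'])
E
```

```text
[0.5115 0.2127 0.1   ] [0.0141 0.014  0.0141 0.0139] [np.float64(11.803100702002057), np.float64(11.818224777700456)]
[0.3975 0.2153 0.1762] [0.0151 0.0156 0.0154 0.0156] [np.float64(11.80197853851456), np.float64(12.713502568539713)]
delta [ 0.114  -0.0027 -0.0762] [0.39961082 0.21623091 0.17151948] [3.14140692e+00 9.29677737e-07 2.13750087e-01] 6.8
```

move_arm(
  steps=[0,0,0,0.01,0,0,0,0,0,0,0.03,-0.001,0,0,0,0,0,0.055,-0.001,0,0,0,0,0,0.08,-0.002,0,0,0,0,0,0.1,-0.003,0,0,0,0,0,0.111,-0.003,-0.005,0,0,0,0,0.114,-0.003,-0.015,0,0,0,0,0.114,-0.003,-0.025,0,0,0,0,0.114,-0.003,-0.03,0,0,0,0,0.114,-0.003,-0.034,0,0,0,0,0.114,-0.003,-0.034,0,0,0,0,0.114,-0.003,-0.034,0],
)

```text
time: 8.0
tool_pos: [0.5131, 0.2138, 0.1379]
ee_rot: [3.142, -0.001, 0.215]
wrist_force: [-0.2, -0.2, -1.2]
width: 0.0338
finger_force: 30.0
```

```bash
python3 - <<'E'
from h import *
o=get_obs(); print(o['time'],o['tool_pos'],o['ee_rot'],o['wrist_force'],o['wrist_torque'])
L=[]
for n,(x,y,w,h) in (('wrist',(230,220,90,100)),('side',(190,100,120,133)),('top',(150,180,120,133))):
    p,d=snapshot(n); L.append(cv2.resize(p[y:y+h,x:x+w,::-1],(260,288),interpolation=cv2.INTER_CUBIC)); cv2.imwrite(f'pics/{n}3.png',p[:,:,::-1])
cv2.imwrite('pics/m3.png',cv2.convertScaleAbs(np.hstack(L),alpha=1.4,beta=20))
E
```

```text
8.0 [0.51314284 0.21382518 0.13787135] [ 3.14153506e+00 -5.68808020e-04  2.15117342e-01] [-0.17889341 -0.23534492 -1.20876182] [-0.00081779  0.05350958  0.03509656]
```

View pics/m3.png

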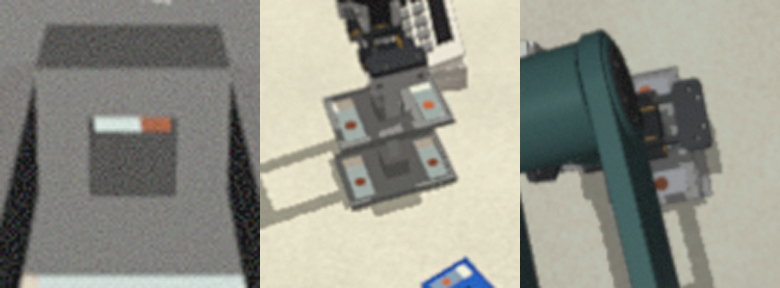

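The wrist crop shows no post in the bore yet, only the carrier's slide through it, which fits the viewing angle. The side crop shows the trays aligned. I'll lower gently.

move_arm(
  steps=[0,0,0,0,0,-0.002,0,0,0,0,0,0,-0.004,0,0,0,0,0,0,-0.006,0,0,0,0,0,0,-0.007,0,0,0,0,0,0,-0.008,0,0,0,0,0,0,-0.009,0,0,0,0,0,0,-0.01,0,0,0,0,0,0,-0.01,0],
)

```text
time: 8.95
tool_pos: [0.5133, 0.2136, 0.1273]
ee_rot: [3.141, 0.0, 0.215]
wrist_force: [-0.4, -0.1, -1.2]
width: 0.0336
finger_force: 30.0
```

move_arm(
  steps=[0,0,0,0,0,-0.001,0,0,0,0,0,0,-0.002,0,0,0,0,0,0,-0.003,0,0,0,0,0,0,-0.004,0,0,0,0,0,0,-0.005,0,0,0,0,0,0,-0.005,0],
)

```text
time: 9.55
tool_pos: [0.5132, 0.2136, 0.1223]
ee_rot: [3.141, 0.0, 0.215]
wrist_force: [-0.2, -0.9, -2.0]
width: 0.034
finger_force: 30.0
```

move_arm(
  steps=[0,0,0,0,0,-0.001,0,0,0,0,0,0,-0.002,0,0,0,0,0,0,-0.004,0,0,0,0,0,0,-0.006,0,0,0,0,0,0,-0.008,0,0,0,0,0,0,-0.01,0,0,0,0,0,0,-0.012,0,0,0,0,0,0,-0.012,0],
)

```text
time: 10.35
tool_pos: [0.5131, 0.2136, 0.11]
ee_rot: [3.141, 0.001, 0.215]
wrist_force: [-0.5, 0.1, -2.5]
width: 0.0337
finger_force: 30.0
```

```bash
python3 - <<'E'
from h import *
o=get_obs(); print(o['time'],o['tool_pos'],o['ee_rot'],o['wrist_force'],o['wrist_torque'])
L=[]
for n,(x,y,w,h) in (('wrist',(230,220,90,100)),('side',(190,100,120,133))):
    p,d=snapshot(n); L.append(cv2.resize(p[y:y+h,x:x+w,::-1],(390,432),interpolation=cv2.INTER_CUBIC))
cv2.imwrite('pics/m4.png',cv2.convertScaleAbs(np.hstack(L),alpha=1.4,beta=20))
E
```

```text
10.35 [0.51309566 0.21361402 0.11002521] [3.14141851e+00 8.25640734e-04 2.14779769e-01] [-0.5143938   0.09388767 -2.49975771] [ 0.01356553  0.04960298 -0.0029615 ]
```

View pics/m4.png

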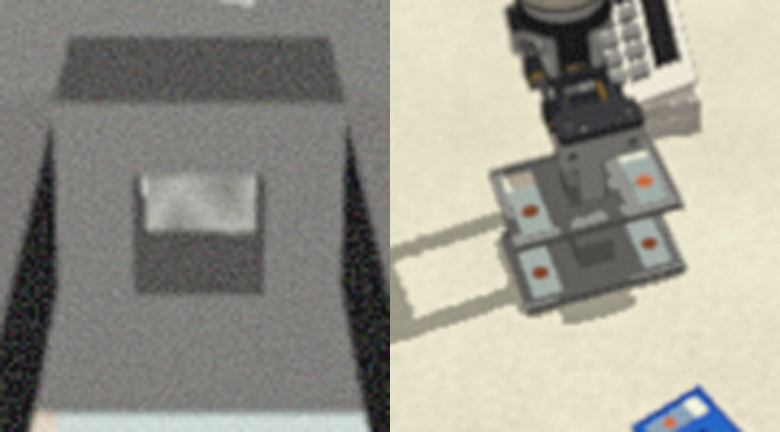

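The wrist crop shows the steel post inside the bore and there is no contact force. I'll keep lowering.

move_arm(
  steps=[0,0,0,0,0,-0.002,0,0,0,0,0,0,-0.005,0,0,0,0,0,0,-0.009,0,0,0,0,0,0,-0.013,0,0,0,0,0,0,-0.017,0,0,0,0,0,0,-0.021,0,0,0,0,0,0,-0.025,0,0,0,0,0,0,-0.029,0,0,0,0,0,0,-0.033,0,0,0,0,0,0,-0.036,0,0,0,0,0,0,-0.039,0,0,0,0,0,0,-0.041,0],
)

```text
time: 11.65
tool_pos: [0.5133, 0.2137, 0.0692]
ee_rot: [3.142, 0.0, 0.215]
wrist_force: [-0.1, -0.4, -1.5]
width: 0.0337
finger_force: 30.0
```

move_arm(
  steps=[0,0,0,0,0,-0.001,0,0,0,0,0,0,-0.002,0,0,0,0,0,0,-0.003,0,0,0,0,0,0,-0.004,0,0,0,0,0,0,-0.005,0,0,0,0,0,0,-0.005,0],
)

```text
time: 12.25
tool_pos: [0.5132, 0.2137, 0.0643]
ee_rot: [3.141, 0.0, 0.215]
wrist_force: [-0.4, 0.4, -1.3]
width: 0.0336
finger_force: 30.0
```

move_arm(
  steps=[0,0,0,0,0,-0.0005,0,0,0,0,0,0,-0.001,0,0,0,0,0,0,-0.0015,0,0,0,0,0,0,-0.002,0,0,0,0,0,0,-0.002,0],
)

```text
time: 12.75
tool_pos: [0.5134, 0.2137, 0.0628]
ee_rot: [3.141, -0.0, 0.215]
wrist_force: [-0.7, -0.2, 0.1]
width: 0.0339
finger_force: 30.0
```

move_arm(
  steps=[0,0,0,0,0,-0.0005,0,0,0,0,0,0,-0.001,0,0,0,0,0,0,-0.001,0],
)

```text
time: 13.05
tool_pos: [0.5134, 0.2137, 0.0628]
ee_rot: [3.141, -0.0, 0.215]
wrist_force: [-2.8, -0.6, 4.8]
width: 0.0342
finger_force: 30.0
```

move_arm(
  steps=[0,0,0,0,0,0.002,0.3,0,0,0,0,0,0.002,0.55,0,0,0,0,0,0.002,0.6,0,0,0,0,0,0.002,0.6,0,0,0,0,0,0.006,0.6,0,0,0,0,0,0.013,0.6,0,0,0,0,0,0.02,0.6,0,0,0,0,0,0.024,0.6,0,0,0,0,0,0.024,0.6,0,0,0,0,0,0.024,0.6],
)

```text
time: 14.05
tool_pos: [0.5134, 0.2137, 0.0857]
ee_rot: [3.142, -0.0, 0.215]
wrist_force: [0.2, 0.5, -0.7]
width: 0.0562
finger_force: 0.0
```

```bash
python3 - <<'E'
from h import *
o=get_obs(); print(o['time'],o['tool_pos'],o['ee_rot'],o['wrist_force'],o['width'])
L=[]
for n,(x,y,w,h) in (('wrist',(160,120,240,200)),('side',(190,100,120,100))):
    m=camera_model(n); p,d=snapshot(n); L.append(cv2.resize(p[y:y+h,x:x+w,::-1],(390,325),interpolation=cv2.INTER_CUBIC))
    v,u=np.mgrid[:420,:560]; c=world(m,np.c_[u.ravel(),v.ravel()],d.ravel())
    k=(d.ravel()>0)&(np.hypot(*(c[:,:2]-(.512,.213)).T)<.1)&(c[:,2]>.035)&(c[:,2]<.056)
    q=c[k]; print(n,len(q),np.linalg.lstsq(np.c_[q[:,:2]-(.512,.213),np.ones(len(q))],q[:,2],rcond=None)[0].round(4),cv2.minAreaRect((q[:,:2]*1000).astype(np.float32)))
cv2.imwrite('pics/m5.png',cv2.convertScaleAbs(np.hstack(L),alpha=1.4,beta=20))
E
```

```text
14.05 [0.51342885 0.21368713 0.08571975] [ 3.14150020e+00 -3.66910215e-04  2.14756613e-01] [ 0.15122784  0.51939011 -0.72010664] 0.05622561296213154
wrist 26541 [0.0075 0.0012 0.0449] ((513.0595092773438, 213.01815795898438), (146.5030059814453, 100.90361022949219), 12.3749418258667)
side 1173 [-0.0015 -0.001   0.0434] ((511.342529296875, 210.62484741210938), (152.6420440673828, 104.44510650634766), 10.484221458435059)
```

View pics/m5.png

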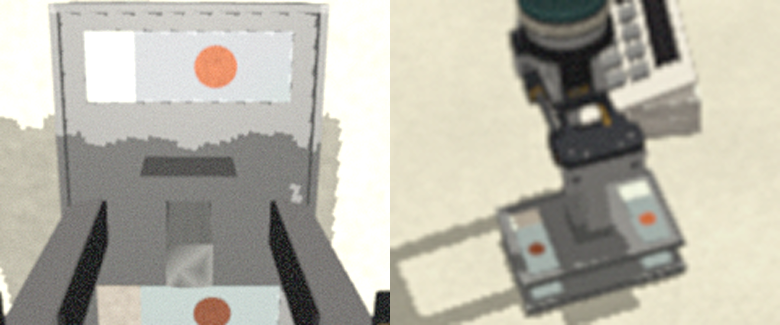

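The tray is home: its plate top reads about 44 mm and it is level and released. The post stands between the fingers, so I'll grip it.

move_arm(
  steps=[0,0,0,0,0,-0.001,0.4,0,0,0,0,0,-0.001,0.2,0,0,0,0,0,-0.001,0.1,0,0,0,0,0,-0.001,0,0,0,0,0,0,-0.001,0,0,0,0,0,0,-0.001,0,0,0,0,0,0,-0.001,0],
)

```text
time: 14.85
tool_pos: [0.5134, 0.2136, 0.0845]
ee_rot: [3.141, -0.0, 0.215]
wrist_force: [1.5, -0.5, -0.8]
width: 0.014
finger_force: 30.0
```

move_arm(
  steps=[0,0,0,0,0,0.001,0,0,0,0,0,0,0.004,0,0,0,0,0,0,0.01,0,0,0,0,0,0,0.02,0,0,0,0,0,0,0.034,0,0,0,0,0,0,0.05,0,0,0,0,0,0,0.068,0,0,0,0,0,0,0.086,0,0,0,0,0,0,0.102,0,0,0,0,0,0,0.114,0,0,0,0,0,0,0.121,0,0,0,0,0,0,0.124,0],
)

```text
time: 16.05
tool_pos: [0.5137, 0.2138, 0.2097]
ee_rot: [-3.142, -0.002, 0.215]
wrist_force: [0.2, -0.9, -6.2]
width: 0.0137
finger_force: 30.0
```

move_arm(
  steps=[0,0,0,0,0,0,0,0,0,0,0,0,0,0,0,0,0,0,0,0,0,0,0,0,0,0,0,0,0,0,0,0,0,0,0],
)

```text
time: 16.55
tool_pos: [0.5132, 0.2136, 0.208]
ee_rot: [3.141, 0.001, 0.215]
wrist_force: [-0.1, -0.2, -5.3]
width: 0.0138
finger_force: 30.0
```

```bash
python3 - <<'E'
from h import *
o=get_obs(); print(o['time'],o['tool_pos'],o['ee_rot'],o['wrist_force'],o['width'],o['finger_force'],abs(o['qvel']).max())
L=[]
for n,(x,y,w,h) in (('wrist',(160,120,240,200)),('side',(170,60,144,120))):
    m=camera_model(n); p,d=snapshot(n); L.append(cv2.resize(p[y:y+h,x:x+w,::-1],(390,325),interpolation=cv2.INTER_CUBIC))
    v,u=np.mgrid[:420,:560]; c=world(m,np.c_[u.ravel(),v.ravel()],d.ravel())
    k=(d.ravel()>0)&(np.hypot(*(c[:,:2]-(.512,.213)).T)<.1)&(c[:,2]>.15)&(c[:,2]<.18)
    q=c[k]; print(n,len(q),np.linalg.lstsq(np.c_[q[:,:2]-(.512,.213),np.ones(len(q))],q[:,2],rcond=None)[0].round(4))
cv2.imwrite('pics/m6.png',cv2.convertScaleAbs(np.hstack(L),alpha=1.4,beta=20))
E
```

```text
16.55 [0.51318352 0.21363204 0.20802803] [3.14141835e+00 8.85449782e-04 2.14782103e-01] [-0.08467613 -0.21921585 -5.34020467] 0.013840061314384288 29.997326906304806 0.0034873852218759867
wrist 24103 [0.009  0.0012 0.1683]
side 1350 [-0.001   0.0045  0.1674]
```

View pics/m6.png

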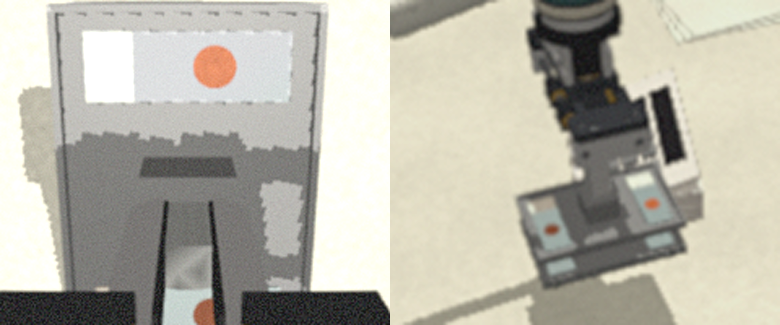

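Both trays hang level about 123 mm up, held still at 30 N. I'll hand it in.

```bash
python3 -c "
from bench import *
print(close_job())"
```

```text
the job is handed in; nothing more can be done
None
```

The upper tray is fitted fully home on the carrier, and the job is handed in with the whole carrier held level and still by its post, about 12 cm above the bench; the hand-in call returned no verdict.

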